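# Couple a stake arm onto its bench ball and lock it

### The arm

A 6-joint arm with a two-finger parallel gripper is mounted at the origin on the work surface. World frame = base frame: x ahead of the robot, y to its left, z up, the work surface at z = 0. Lengths are in m, angles in rad, forces in N, time in s.
With the tool pointing down it reaches from about 0.35 to 0.975 m from the base axis. Payload 7.1 kg.
Tool frame: the origin (TCP) lies at the centre of the arm's flange, where the gripper is bolted on; the fingertips stand 182 mm ahead of it and the grasp point (between the pads) lies 163 mm ahead of it; z points along the fingers, y is the line along which they close (so a half turn about z gives the same grasp; the last joint's range is limited). The gripper opens to 88 mm and grips with 3 to 60 N. Pads are 20 mm wide; open, the fingers measure 115 mm over their backs; the gripper's body (75 mm by 178 mm) begins 61 mm behind the grasp point.
Start: joints at [-1.247, 0.423, 1.63, -0, 1.089, -0.019], TCP at [0.21, -0.589, 0.405] pointing down, gripper open.
Joint ranges: [-3, 3], [-0.9, 2.11], [0.09, 2.58], [-1.31, 4.45], [0.11, 2.69], [-2.54, 2.54]. Speed limits (rad/s): [2.39, 2.39, 3.01, 3.14, 3.14, 3.14].

### API

Orientations are given as a rotation vector (axis times angle).
In Python, from plant import env gives the robot as it stands.
- The arm moves only by the tool arm_command, never from a script. Its argument "series" is a list of rows, each an object with "offset": the shift along the tool's x, y, z in units of 0.75 m (1.0 is 0.75 m), a list of three; "rot": the turn, a rotation vector about the tool's x, y, z in units of pi rad (1.0 is pi rad), a list of three. A call has 1 to 20 rows; each row is the pose to reach, as a shift and turn from the pose commanded when the call began, along the tool's axes at that moment, turning the shorter way round; what a row does not reach only later rows make up. A row lasts 1/8 s, in which the tool goes at most 62.5 mm and 10.7 degrees, less where a joint would pass 70% of its speed; a pose out of reach is approached as far as the arm can. A call with a number of a shift or a turn outside -1 to 1 is refused whole. A call with a gripper value outside its range is refused whole. "gripper" is the finger opening in mm, from 0 to 87.8, set as the call begins (left out, the last holds). The fingers move at their own pace and stop on an object; the grip force is fixed at half the most. Time passes only in rows, so rows that repeat a pose let the fingers close. It gives the time, the measured TCP pose, the force, the opening and the grip force at its end, in the units of the state.
- env.sense(): the state, without advancing time (a new reading comes with each control period).
- env.capture(name): name is "scene" or "side" or "wrist"; returns a dict with "frame" (384x512x3 uint8, blue, green, red), "camera_matrix" (3x3 intrinsics, pixels), "eye" and "rotation" of the camera in the world. Camera axes: x right, y up, looking along -z (the intrinsics and any distortion apply to the point x, -y, -z); pixel columns grow to the right and rows downward; lengths in m; the calibration is good to about 2 mm. A picture is of the moment at which its call begins. There is no depth.
- env.finish_job(): hands the job in; it is judged then, once.
The state is a dict: "t": time; "joint_pos": joint angles; "qvel": joint speeds; "effort": joint torques, N m; "ee_pos": TCP position; "tool_rot": TCP orientation; "wrist_force": force on the tool from outside, world axes, zero at the start; "moment": the same for the moment, N m; "width": opening from 0.0 (shut) to 1.0 (fully open); "gripper_force": force on a finger pad.
Only numpy, scipy, OpenCV 4.12 (cv2) and the standard library are available. Lean on these libraries where they do the work, as an engineer would, in place of code of your own. Each camera call takes 0.05 s, during which the arm holds its last target. There are 200 camera calls.

### The job

Raise the red handle of the blue stake arm parked in the wooden cradle, then carry the arm over and lower it gently, without dropping it, onto the steel bench mount, its hollow nose over the ball and its tail in the fork, the handle still up. Then press the handle slowly and firmly right down until it snaps under its latch and holds the nose fully home on the ball, and let go. Never slam or press the mount with more than about 40 N, and leave the other things on the bench where they are.

Things in the scene. Friction and masses are not known exactly. Their poses are not given: they have to be found in the camera images.
- foot (a point): point on the top face of the fixed, dark steel mount plate (270 x 100 x 10 mm), 10 mm above the bench, straight below the ball; x points level towards the fork, z up. Above the plate a grey head carries the polished, oiled steel ball, 36 mm across, on a 14 mm stem, and the fork. The head's height is set anew each time and is NOT measured: the ball's centre is 52 to 82 mm above this point. See it or feel it.
- fork_foot (a point): point on the mount plate, 10 mm above the bench, straight below the middle of the fork, 175 mm from the foot along its x. The fork's flat floor is always 6 mm lower than the ball's centre; its two prongs stand 29 mm apart at the floor, flare outwards and are about 20 mm tall; the fork is 30 mm long (along x).
- socket (a point): point in the hollow nose of the blue stake arm where the ball's centre lies when the nose is fully home. The arm's x axis runs from nose to tail, z is up; it is level when home and weighs about 0.95 kg, balancing about 110 mm along x. The nose is a box 52 x 50 mm, top 26 mm above this point. Until it is locked a spring pad (5.6 N, 0.3 N/mm) in its roof holds the nose 6 mm too high on the ball.
- grip (a point): middle of the arm's bar, 115 mm behind the socket along x and 4 mm above it: the place to grasp the arm to carry it, once the handle is up. The bar is 24 mm wide (y), 20 mm tall and runs from x = 60 to 200 mm; a steel dome, 52 mm across, stands on it at x = 182 mm, its top 51 mm above the socket point.
- tail (a point): underside of the bar, 175 mm behind the socket along x and 6 mm below it; rests on the floor of the fork when the arm is on the mount.
- handle_grip (a point): middle of the red grip at the handle's free end: a block 24 mm long, 30 mm wide (y), 12 mm thick, wider than the bar. The hinge line runs along y through the point x = 33, z = 8 mm from the socket; with the handle down this grip is at x = 118, y = 0, z = 27 mm from the socket, 7 mm clear above the bar. Its frame turns with the handle.
- handle (a joint): handle angle in rad: 0 = fully down along the bar, at a stop; grows as the free end is raised up and over towards the nose, 1.35 = fully up. About 3 N at the grip move it; it stays where it is left. It starts a little raised, off its latch. Closing it, the tongue meets the ball and the tab the latch at about 0.1 rad; from there it takes about 10 to 18 N at the grip until it snaps in.
- cradle: fixed wooden cradle in which the arm starts, plate 270 x 110 mm and 12 mm thick, two rails under the nose a notched block under the tail and low stops at both ends; its origin is on the bench, under the socket, its x axis along the arm. It holds the socket 67 mm above the bench.
- copper_bowl: loose copper bowl, 110 mm across, 50 mm tall; bystander, origin under its centre
- hammer: loose hammer lying flat between mount and cradle; bystander
- mallet: loose wooden mallet lying at the left; bystander
- brass_cup: loose brass cup, 70 mm across, 70 mm tall; bystander
- oil_jar: loose amber jar, 56 mm across, 90 mm tall; bystander
- steel_ring: loose steel ring, 90 mm across, 14 mm tall; bystander
- wrench: loose wrench lying flat at the right; bystander
- mouth (a point): middle of the nose's open underside, 25 mm below the socket point. The mouth flares out by some 5 mm each side; inside the nose is 39 mm wide, about 1 mm clear of the ball all round. A hooked tongue on the handle closes under the ball from the rear: with the handle lower than about 0.7 rad it blocks the mouth. The tongue reaches at most 30 mm below the socket point.
- latch_nose (a point): brass latch, a 12 mm wide, 6 mm thick round bar lying along y, 137.5 mm behind the socket along x and 28 mm above it, sprung backwards (+x). A steel tab on the end of the handle's grip (12 mm wide, reaching 7 mm past the grip) rides past it and snaps in underneath; then the handle cannot be lifted again without breaking the latch. Keep the fingers off it.
Not all that is in view belongs to the job. There is more than one size of the part that bears socket; the job needs the largest.

How it is judged:
By the outcome, as a careful person would: the job done as asked, in the order asked, and still so for the second after the job is handed in, with the robot touching nothing.
It also fails if it takes over 70 s, if anything falls off the work surface, if the arm or the gripper's body presses on something with over 40 N, if the wrist force passes 120 N, or if a joint passes its speed limit or range.

## Working session

There is one attempt and no reset: what is moved stays moved. The work goes in short steps, Python scripts to look and compute and a tool call to move; the robot and the scene stay as the last step left them, time stands still between calls to the robot, and variables do not carry over. Pictures are saved under pics/ and viewed, at most 12 in all, crops included, and the job is handed in when it is done.

Besides the shell and the picture viewer there is one more tool, called after "Request:" as name([rows], argument=value, ...), one row to a line, values as JSON. arm_command: Moves the arm, as the interface text tells. Its arguments: {"type":"object","properties":{"series":{"type":"array","items":{"type":"object","properties":{"offset":{"type":"array","items":{"type":"number","minimum":-1,"maximum":1}},"rot":{"type":"array","items":{"type":"number","minimum":-1,"maximum":1}}}}},"gripper":{"type":"number"}},"required":["series"]}

```bash
mkdir -p pics; ls
cat > h.py <<'E'
import numpy as np, cv2, json
from scipy.spatial.transform import Rotation as R
from plant import env
def cap(n,f=None):
    c=env.capture(n)
    if f: cv2.imwrite('pics/'+f,c['frame'])
    return c
def ray(c,u,v):
    K=np.array(c['camera_matrix']);p=np.linalg.inv(K)@[u,v,1]
    Rm=np.array(c['rotation']); Rm=Rm if Rm.shape==(3,3) else R.from_rotvec(Rm).as_matrix()
    d=Rm@[p[0],-p[1],-p[2]]
    return np.array(c['eye']),d/np.linalg.norm(d)
def onz(c,u,v,z):
    e,d=ray(c,u,v);return e+d*(z-e[2])/d[2]
def tri(c1,p1,c2,p2):
    e1,d1=ray(c1,*p1);e2,d2=ray(c2,*p2)
    s=np.linalg.lstsq(np.c_[d1,-d2],e2-e1,rcond=None)[0]
    a,b=e1+s[0]*d1,e2+s[1]*d2
    return (a+b)/2,np.linalg.norm(a-b)
def proj(c,P):
    Rm=np.array(c['rotation']); Rm=Rm if Rm.shape==(3,3) else R.from_rotvec(Rm).as_matrix()
    q=Rm.T@(np.array(P)-c['eye']);q=np.array(c['camera_matrix'])@[q[0],-q[1],-q[2]];return q[:2]/q[2]
def mv(P,rot=None):
    "tool-frame offset/rot in command units to world TCP pose"
    s=env.sense();R0=R.from_rotvec(s['tool_rot']);o=R0.inv().apply(np.array(P)-s['ee_pos'])/.75
    r=(R0.inv()*rot).as_rotvec()/np.pi if rot is not None else np.zeros(3)
    return o.round(4),r.round(4)
E
python3 - <<'E'
from h import *
s=env.sense();print(s)
ims=[]
for n in('scene','side'):
    c=cap(n,n+'0.png');ims.append(c['frame']);print(n,c['camera_matrix'],c['eye'],c['rotation'])
cv2.imwrite('pics/w0.png',cap('wrist')['frame'])
E
```

```text
pics
{'t': 0.0, 'joint_pos': array([-1.24699901e+00,  4.23875344e-01,  1.63069497e+00, -2.36804105e-05,
        1.08857817e+00, -1.90102896e-02]), 'qvel': array([-3.86380769e-05, -1.26945415e-03,  1.85338222e-04,  1.04431141e-04,
       -1.23924511e-04,  3.67615502e-04]), 'effort': array([-1.24852464e-03, -5.44625473e+01, -2.73661995e+01,  6.43745530e-02,
        2.27085646e-02, -1.38484252e-04]), 'ee_pos': array([ 0.21001075, -0.58836696,  0.40387798]), 'tool_rot': array([-3.09404159e+00, -5.35603362e-01,  4.03356091e-04]), 'wrist_force': array([-0.38052701, -1.36425184, -0.03792709]), 'moment': array([ 0.0230951 ,  0.00825599, -0.0009308 ]), 'gripper_force': 0.0, 'width': 1.0018298992808066}
scene [[480.77978912   0.         259.16105109]
 [  0.         480.77978912 181.76270833]
 [  0.           0.           1.        ]] [ 1.21521913 -0.020385    1.20390263] [0.42919759 0.4385812  1.5347669 ]
side [[442.94865271   0.         255.10997412]
 [  0.         442.94865271 199.1765319 ]
 [  0.           0.           1.        ]] [-0.11669474  1.02153612  1.09012815] [ 0.33496965 -1.12588575 -2.37972673]
```

View pics/scene0.png

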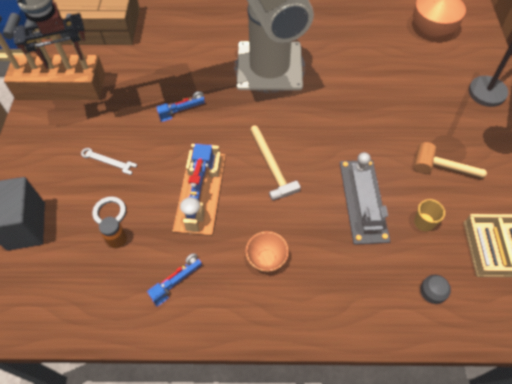

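View pics/side0.png

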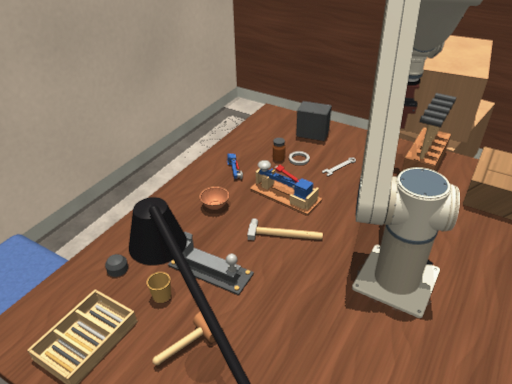

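The scene shows three blue arms: the cradle one at scene px (200,180), and smaller loose ones at (180,105) and (175,280). The cradle one is the largest and is the one described. The mount's ball is at (365,158) and its fork at (377,213). I'll check both in one crop.

Run:
```python
from h import *
s=cv2.imread('pics/scene0.png')
a=cv2.resize(s[135:245,165:235],None,fx=5,fy=5,interpolation=cv2.INTER_CUBIC)
b=cv2.resize(s[140:250,330:400],None,fx=5,fy=5,interpolation=cv2.INTER_CUBIC)
cv2.imwrite('pics/crop1.png',np.hstack([a,b]))
```

```text
(no output)
```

View pics/crop1.png

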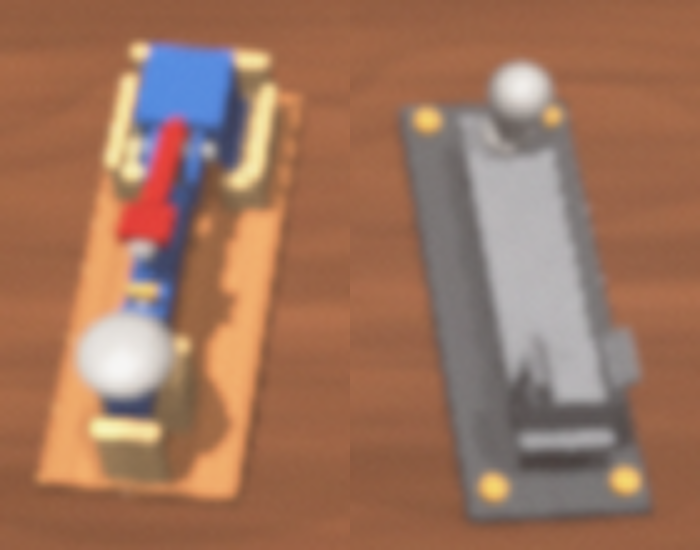

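The cradle arm has its nose top centred near (202,153), red grip near (194,179) and dome near (190,206). On the mount, the ball is at (364,158), with four gold bolts around it.

```bash
cat > m.py <<'E'
from h import *
def blobs(m,mn=3):
    n,l,st,ce=cv2.connectedComponentsWithStats(m.astype(np.uint8))
    return [(st[i,4],ce[i].round(1).tolist(),st[i,:4].tolist()) for i in range(1,n) if st[i,4]>=mn]
E
python3 - <<'E'
from m import *
S=cap('scene');D=cap('side')
C=lambda x,y,dx=165,dy=135:(x/5+dx-.4,y/5+dy-.4)
N=[C(140,48),C(237,55),C(226,130),C(137,126)]
print('nose corners',[onz(S,*p,.093).round(4)[:2] for p in N])
print('nose c',np.mean([onz(S,*p,.093) for p in N],0))
def bright(c,box,th):
    x0,y0,x1,y1=box;g=c['frame'][y0:y1,x0:x1].astype(int);m=(g.min(2)>th)&(g.max(2)-g.min(2)<45)
    return [(a,[q[0]+x0,q[1]+y0],b[2:]) for a,q,b in blobs(m,15)]
print('S dome',bright(S,(175,190,210,225),130));print('D dome',bright(D,(250,150,280,180),130))
print('S ball',bright(S,(352,148,380,170),140));print('D ball',bright(D,(220,248,245,272),140))
B=[C(x-350,y,330,140) for x,y in((428,121),(553,116),(493,488),(625,481))]
print('bolts',[onz(S,*p,.012).round(4)[:2] for p in B])
# red grip
for n,c,b in(('S',S,(180,150,210,195)),('D',D,(265,160,305,190))):
    f=c['frame'][b[1]:b[3],b[0]:b[2]].astype(int);m=(f[...,2]>120)&(f[...,1]<70)&(f[...,0]<80);print(n,'red',[(a,[q[0]+b[0],q[1]+b[1]],r) for a,q,r in blobs(m,10)])
P=[C(x,y) for x,y in((38,484),(235,498),(303,95))]
print('cradle corners',[onz(S,*p,.012).round(4)[:2] for p in P])
E
```

```text
nose corners [array([ 0.4046, -0.2217]), array([ 0.4092, -0.166 ]), array([ 0.4608, -0.169 ]), array([ 0.4585, -0.219 ])]
nose c [ 0.43327371 -0.19394828  0.093     ]
S dome [(np.int32(267), [189.9, 205.3], [19, 20])]
D dome [(np.int32(82), [263.8, 163.8], [13, 9])]
S ball [(np.int32(94), [363.9, 157.5], [11, 10]), (np.int32(47), [355.6, 166.3], [10, 7])]
D ball [(np.int32(54), [230.9, 257.1], [9, 7]), (np.int32(87), [223.1, 265.3], [9, 13])]
bolts [array([0.4147, 0.2245]), array([0.4106, 0.2994]), array([0.6546, 0.2395]), array([0.6498, 0.3117])]
S red [(np.int32(109), [196.2, 174.2], [10, 11, 12, 23])]
D red [(np.int32(85), [285.7, 172.0], [11, 5, 22, 17])]
cradle corners [array([ 0.6409, -0.2682]), array([ 0.6485, -0.1597]), array([ 0.38  , -0.1349])]
```

Run:
```python
from m import *
S=cap('scene');D=cap('side')
print('ball',tri(S,(363.9,157.9),D,(231.5,258.3)))
print('dome',tri(S,(189.9,206),D,(264,165)))
d=np.array([.2685,-.0248]);d/=np.linalg.norm(d)
n=np.array([.4333,-.194]);print('dome pred',n+d*.182, 'grip', n+d*.115)
for z in(.085,.09,.095,.1):print(z,onz(S,189.9,206,z)[:2])
s=env.sense();f=R.from_rotvec(s['tool_rot']);print(f.as_matrix().round(3))
for n in ('wrist',):
  c=cap(n,'w1.png');print(c['eye'],c['rotation'])
  print(proj(c,[.433,-.194,.093]),proj(c,[.4131,.2620,.08]))
```

```text
ball (array([0.44789371, 0.26275632, 0.0910123 ]), np.float64(0.0010851964002132441))
dome (array([ 0.6101977 , -0.21035977,  0.09951447]), np.float64(0.002367652610882766))
dome pred [ 0.61452858 -0.21073918] grip [ 0.54781257 -0.20457695]
0.085 [ 0.60126822 -0.2137761 ]
0.09 [ 0.60401176 -0.2129119 ]
0.095 [ 0.6067553 -0.2120477]
0.1 [ 0.60949884 -0.2111835 ]
[[ 0.942  0.336 -0.   ]
 [ 0.336 -0.942  0.   ]
 [-0.    -0.    -1.   ]]
[ 0.2872883  -0.56175942  0.38349003] [-0.26020373  0.18407204 -1.21738913]
[-163.89486762 -276.86363142] [-943.29111996 -568.31397551]
```

Run:
```python
from m import *
c=cap('wrist');s=env.sense();R0=R.from_rotvec(s['tool_rot']).as_matrix();Rc=R.from_rotvec(c['rotation']).as_matrix()
print('cam look in tool',R0.T@Rc@[0,0,-1],'up',R0.T@Rc@[0,1,0],c['camera_matrix'])
rot=R.from_euler('z',np.pi-.092)*R.from_rotvec([np.pi,0,0])
print(rot.as_matrix().round(2));print(mv([.548,-.2046,.39],rot))
```

```text
cam look in tool [-2.94776239e-01 -1.36161391e-04  9.55566298e-01] up [ 9.55565937e-01 -9.22447882e-04  2.94775997e-01] [[284.39096507   0.         256.71736013]
 [  0.         284.39096507 197.86854058]
 [  0.           0.           1.        ]]
[[-1.    0.09  0.  ]
 [ 0.09  1.    0.  ]
 [ 0.    0.   -1.  ]]
(array([ 0.5964, -0.3308,  0.0195]), array([-0.    , -0.    , -0.8616]))
```

Request:
arm_command([
  {"offset": [0.5964,-0.3308,0.0195],"rot": [0,0,-0.8616]},
  {"offset": [0.5964,-0.3308,0.0195],"rot": [0,0,-0.8616]},
  {"offset": [0.5964,-0.3308,0.0195],"rot": [0,0,-0.8616]},
  {"offset": [0.5964,-0.3308,0.0195],"rot": [0,0,-0.8616]},
  {"offset": [0.5964,-0.3308,0.0195],"rot": [0,0,-0.8616]},
  {"offset": [0.5964,-0.3308,0.0195],"rot": [0,0,-0.8616]},
  {"offset": [0.5964,-0.3308,0.0195],"rot": [0,0,-0.8616]},
  {"offset": [0.5964,-0.3308,0.0195],"rot": [0,0,-0.8616]},
  {"offset": [0.5964,-0.3308,0.0195],"rot": [0,0,-0.8616]},
  {"offset": [0.5964,-0.3308,0.0195],"rot": [0,0,-0.8616]},
  {"offset": [0.5964,-0.3308,0.0195],"rot": [0,0,-0.8616]},
  {"offset": [0.5964,-0.3308,0.0195],"rot": [0,0,-0.8616]},
  {"offset": [0.5964,-0.3308,0.0195],"rot": [0,0,-0.8616]},
  {"offset": [0.5964,-0.3308,0.0195],"rot": [0,0,-0.8616]},
  {"offset": [0.5964,-0.3308,0.0195],"rot": [0,0,-0.8616]},
  {"offset": [0.5964,-0.3308,0.0195],"rot": [0,0,-0.8616]},
  {"offset": [0.5964,-0.3308,0.0195],"rot": [0,0,-0.8616]},
], gripper=60)

```text
t: 2.58
ee_pos: [0.548, -0.2046, 0.3901]
tool_rot: [0.147, 3.138, -0.0]
wrist_force: [-0.1, -0.7, 0.2]
width: 0.676
gripper_force: 0.0
```

Run:
```python
from m import *
s=env.sense();print(s['t'],s['ee_pos'],s['tool_rot'],s['joint_pos'],s['wrist_force'])
c=cap('wrist','w2.png')
```

```text
2.575 [ 0.54798104 -0.20460324  0.39008723] [ 1.47000756e-01  3.13809274e+00 -9.51849245e-06] [-3.77695125e-01  3.82027312e-01  1.73249330e+00  1.56056918e-05
  1.02701451e+00 -1.85488000e+00] [-0.0753546  -0.7094211   0.21229153]
```

View pics/w2.png

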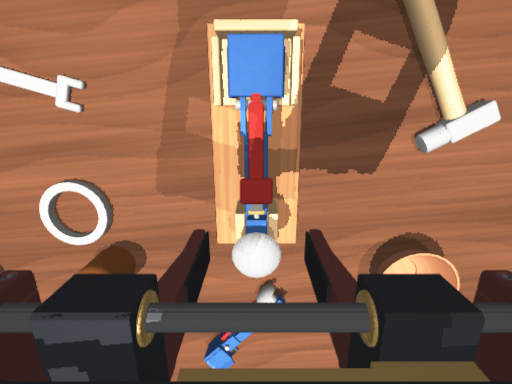

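The wrist view shows the arm aligned with the tool: nose top spanning (228,34)–(284,97), red grip at (256,191), latch at (256,213) and dome at (257,255).

Run:
```python
from m import *
c=cap('wrist');f=c['frame'].astype(int)
b=(f[...,0]>140)&(f[...,2]<110)&(f[...,1]<150);b[120:]=0
print('blue',sorted(blobs(b,100)))
r=(f[...,2]>70)&(f[...,1]<40)&(f[...,0]<40);r[:170]=0;r[210:]=0;r[:,:230]=0;r[:,285:]=0;print('grip',blobs(r,50))
P=[onz(c,u,v,.093) for u,v in((227.5,34),(284,34),(284,97.5),(227.5,97.5))];print(np.round(P,4));n=np.mean(P,0);print('socket',n)
d=np.array([np.cos(-.092),np.sin(-.092),0])
print('latch',onz(c,256.5,213,.098),'pred',n+d*.1375)
for th in np.arange(.1,.6,.05):
    a=th+.22;q=n*[1,1,0]+[0,0,.067]+d*(.033+.0871*np.cos(a))+[0,0,.008+.0871*np.sin(a)]
    print(round(th,2),proj(c,q).round(1),q.round(4))
```

```text
blue [(np.int32(1676), [263.2, 60.0], [227, 33, 57, 87])]
grip [(np.int32(800), [256.0, 189.7], [241, 170, 31, 34])]
[[ 0.403  -0.2168  0.093 ]
 [ 0.4075 -0.1682  0.093 ]
 [ 0.4591 -0.1716  0.093 ]
 [ 0.4543 -0.2231  0.093 ]]
socket [ 0.43094477 -0.19491149  0.093     ]
latch [ 0.56701381 -0.20689299  0.098     ] pred [ 0.56786328 -0.20754366  0.093     ]
0.1 [255.9 194.5] [ 0.5461 -0.2055  0.1024]
0.15 [255.9 194.2] [ 0.5447 -0.2054  0.1065]
0.2 [255.9 193.7] [ 0.543  -0.2052  0.1105]
0.25 [255.9 192.9] [ 0.5411 -0.2051  0.1144]
0.3 [255.8 191.9] [ 0.5391 -0.2049  0.1183]
0.35 [255.8 190.7] [ 0.5368 -0.2047  0.122 ]
0.4 [255.8 189.1] [ 0.5344 -0.2045  0.1256]
0.45 [255.8 187.3] [ 0.5318 -0.2042  0.1291]
0.5 [255.8 185.2] [ 0.529  -0.204   0.1324]
0.55 [255.8 182.7] [ 0.5261 -0.2037  0.1356]
```

Run:
```python
from m import *
S=cv2.imread('pics/scene0.png')
cs=cap('scene');cd=cap('side');cw=cap('wrist')
n=np.array([.431,-.195,.067]);d=np.array([np.cos(-.092),np.sin(-.092),0]);y=np.array([-d[1],d[0],0])
for th in np.arange(.1,.6,.1):
    a=th+.22;q=n+d*(.033+.0871*np.cos(a))+[0,0,.008+.0871*np.sin(a)]
    u=-np.sin(th)*d*-1*-1+np.array([0,0,np.cos(th)]) ; t=np.cos(th)*d+[0,0,np.sin(th)]
    top=q+u*.006
    w=[proj(cw,top+s*.012*t+k*.015*y).round(1) for s,k in((-1,-1),(1,-1),(1,1))]
    print(round(th,2),'scene',proj(cs,top).round(1),'side',proj(cd,top).round(1),'wrist',w)
f=cw['frame'].astype(int)
for r in range(172,212,2):
    row=f[r];m=np.where((row[:,2]>70)&(row[:,1]<45)&(row[:,0]<45))[0];m=m[(m>225)&(m<290)];print(r,m.min() if len(m) else 0,m.max() if len(m) else 0,f[r,250])
```

```text
0.1 scene [193.6 183.5] side [278.1 168.4] wrist [array([240. , 183.3]), array([240.3, 207.9]), array([271.3, 207.9])]
0.2 scene [193.5 180.8] side [279. 167.] wrist [array([239.5, 181.3]), array([239.7, 207.2]), array([271.9, 207.2])]
0.3 scene [193.5 177.8] side [280.  165.8] wrist [array([239. , 178.5]), array([239. , 205.3]), array([272.5, 205.3])]
0.4 scene [193.5 174.7] side [281.2 164.7] wrist [array([238.5, 174.6]), array([238.3, 202.1]), array([273.1, 202.1])]
0.5 scene [193.6 171.5] side [282.5 163.8] wrist [array([238. , 169.8]), array([237.6, 197.5]), array([273.7, 197.5])]
172 250 262 [ 37  39 136]
174 250 262 [ 37  39 136]
176 250 263 [ 36  39 136]
178 248 263 [ 34  37 124]
180 241 271 [ 35  38 128]
182 241 271 [ 37  40 134]
184 241 271 [ 35  38 133]
186 241 271 [ 36  37 132]
188 241 271 [ 35  37 133]
190 241 271 [ 37  38 132]
192 241 271 [ 36  39 132]
194 241 271 [ 35  38 132]
196 241 271 [ 36  37 131]
198 241 271 [ 36  39 132]
200 241 271 [ 35  37 132]
202 241 271 [ 31  34 117]
204 0 0 [136 119 124]
206 0 0 [166 147 138]
208 0 0 [158 146 139]
210 0 0 [137 151 161]
```

Request:
arm_command([
  {"offset": [0.009,-0.002,0.06],"rot": [0,0,0]},
  {"offset": [0.009,-0.002,0.11],"rot": [0,0,0]},
  {"offset": [0.009,-0.002,0.14],"rot": [0,0,0]},
  {"offset": [0.009,-0.002,0.153],"rot": [0,0,0]},
  {"offset": [0.009,-0.002,0.153],"rot": [0,0,0]},
  {"offset": [0.009,-0.002,0.153],"rot": [0,0,0]},
])

```text
t: 3.58
ee_pos: [0.5416, -0.2057, 0.2763]
tool_rot: [0.144, 3.137, -0.001]
wrist_force: [-0.3, -0.1, -0.6]
width: 0.683
gripper_force: 0.0
```

Request:
arm_command([
  {"offset": [0,0,0]},
  {"offset": [0,0,0]},
  {"offset": [0,0,0]},
  {"offset": [0,0,0]},
  {"offset": [0,0,0]},
], gripper=22)

```text
invalid input at $.series[0]: expected keys offset, rot
```

Request:
arm_command([
  {"offset": [0,0,0],"rot": [0,0,0]},
  {"offset": [0,0,0],"rot": [0,0,0]},
  {"offset": [0,0,0],"rot": [0,0,0]},
  {"offset": [0,0,0],"rot": [0,0,0]},
  {"offset": [0,0,0],"rot": [0,0,0]},
], gripper=22)

```text
t: 4.2
ee_pos: [0.5412, -0.2054, 0.2755]
tool_rot: [0.144, 3.138, 0.0]
wrist_force: [-0.2, 1.3, 2.8]
width: 0.338
gripper_force: 30.0
```

Request:
arm_command([
  {"offset": [0.0055,0,-0.0103],"rot": [0,0,0]},
  {"offset": [0.0119,0,-0.0199],"rot": [0,0,0]},
  {"offset": [0.0193,0,-0.0288],"rot": [0,0,0]},
  {"offset": [0.0276,0,-0.0371],"rot": [0,0,0]},
  {"offset": [0.0276,0,-0.0371],"rot": [0,0,0]},
])

```text
t: 4.82
ee_pos: [0.5198, -0.2035, 0.3037]
tool_rot: [-0.145, -3.137, -0.0]
wrist_force: [-2.2, 0.6, -2.0]
width: 0.341
gripper_force: 30.0
```

Request:
arm_command([
  {"offset": [0.0089,0,-0.0072],"rot": [0,0,0]},
  {"offset": [0.0187,0,-0.0136],"rot": [0,0,0]},
  {"offset": [0.0289,0,-0.0189],"rot": [0,0,0]},
  {"offset": [0.0397,0,-0.0233],"rot": [0,0,0]},
  {"offset": [0.0509,0,-0.0265],"rot": [0,0,0]},
  {"offset": [0.0623,0,-0.0286],"rot": [0,0,0]},
  {"offset": [0.071,0,-0.0294],"rot": [0,0,0]},
  {"offset": [0.071,0,-0.0294],"rot": [0,0,0]},
])

```text
t: 5.82
ee_pos: [0.4672, -0.1988, 0.3259]
tool_rot: [0.144, 3.137, -0.001]
wrist_force: [1.0, -0.4, -1.7]
width: 0.34
gripper_force: 30.0
```

Request:
arm_command([
  {"offset": [0,0,0],"rot": [0,0,0]},
  {"offset": [0,0,0],"rot": [0,0,0]},
  {"offset": [0,0,0],"rot": [0,0,0]},
  {"offset": [0,0,-0.05],"rot": [0,0,0]},
  {"offset": [0,0,-0.1],"rot": [0,0,0]},
  {"offset": [-0.05,0,-0.1],"rot": [0,0,0]},
  {"offset": [-0.1045,0,-0.1],"rot": [0,0,0]},
  {"offset": [-0.1045,0,-0.1],"rot": [0,0,0]},
  {"offset": [-0.1045,0,-0.1],"rot": [0,0,0]},
], gripper=60)

```text
t: 6.95
ee_pos: [0.5448, -0.2056, 0.3995]
tool_rot: [-0.144, -3.136, -0.001]
wrist_force: [-0.4, 0.2, -0.4]
width: 0.682
gripper_force: 0.0
```

Run:
```python
from m import *
s=env.sense();print(s['t'],s['ee_pos'],s['tool_rot'])
c=cap('wrist','w3.png')
cv2.imwrite('pics/s3.png',np.vstack([cv2.resize(c['frame'],(512,384))[:, :]]))
n=np.array([.431,-.195,.067]);d=np.array([np.cos(-.092),np.sin(-.092),0])
print(proj(c,n+[0,0,.026]),proj(c,n+d*.1375+[0,0,.031]),proj(c,n+d*.033+[0,0,.095]))
print(mv([.5455,-.2056,.235]))
```

```text
6.95 [ 0.54482543 -0.2056448   0.39948534] [-1.43999444e-01 -3.13621656e+00 -9.11212007e-04]
[257.1767769   72.64565529] [256.98187411 214.06253561] [257.3260367  109.71236166]
(array([-1.600e-03,  1.000e-04,  2.195e-01]), array([0., 0., 0.]))
```

View pics/w3.png

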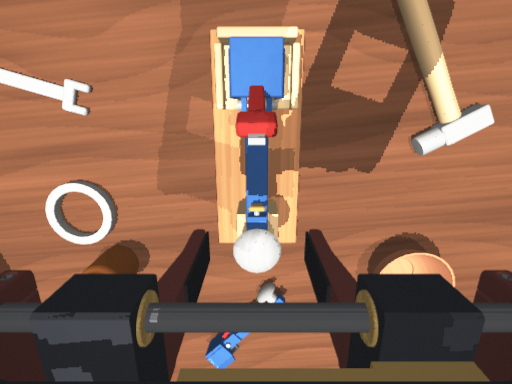

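The handle is up to roughly 1.2 rad (grip at px (257,125)). I'll nudge it fully up with closed fingers from behind.

Request:
arm_command([
  {"offset": [0.03,0,0],"rot": [0,0,0]},
  {"offset": [0.03,0,0],"rot": [0,0,0]},
  {"offset": [0.03,0,0.05],"rot": [0,0,0]},
  {"offset": [0.03,0,0.099],"rot": [0,0,0]},
  {"offset": [0.04,0,0.099],"rot": [0,0,0]},
  {"offset": [0.055,0,0.099],"rot": [0,0,0]},
  {"offset": [0.065,0,0.099],"rot": [0,0,0]},
  {"offset": [0.074,0,0.099],"rot": [0,0,0]},
  {"offset": [0.082,0,0.099],"rot": [0,0,0]},
  {"offset": [0.082,0,0.099],"rot": [0,0,0]},
], gripper=0)

```text
t: 8.25
ee_pos: [0.484, -0.2003, 0.3264]
tool_rot: [0.145, 3.138, -0.0]
wrist_force: [1.6, 0.1, 0.5]
width: 0.006
gripper_force: 0.6
```

Request:
arm_command([
  {"offset": [0.004,0,0],"rot": [0,0,0]},
  {"offset": [0.008,0,0],"rot": [0,0,0]},
  {"offset": [0.008,0,0],"rot": [0,0,0]},
])

```text
t: 8.62
ee_pos: [0.479, -0.1999, 0.3262]
tool_rot: [0.145, 3.135, -0.001]
wrist_force: [6.3, -0.3, -0.9]
width: 0.008
gripper_force: 3.3
```

Request:
arm_command([
  {"offset": [0.003,0,0],"rot": [0,0,0]},
  {"offset": [0.003,0,0],"rot": [0,0,0]},
])

```text
t: 8.88
ee_pos: [0.4774, -0.1998, 0.3265]
tool_rot: [0.145, 3.134, -0.002]
wrist_force: [8.6, -1.2, 0.7]
width: 0.008
gripper_force: 4.3
```

Request:
arm_command([
  {"offset": [-0.02,0,0],"rot": [0,0,0]},
  {"offset": [-0.06,0,0],"rot": [0,0,0]},
  {"offset": [-0.091,0,0],"rot": [0,0,0]},
  {"offset": [-0.091,0,0],"rot": [0,0,0]},
  {"offset": [-0.091,0,0.03],"rot": [0,0,0]},
  {"offset": [-0.091,0,0.07],"rot": [0,0,0]},
  {"offset": [-0.091,0,0.105],"rot": [0,0,0]},
  {"offset": [-0.091,0,0.122],"rot": [0,0,0]},
  {"offset": [-0.091,0,0.122],"rot": [0,0,0]},
  {"offset": [-0.091,0,0.122],"rot": [0,0,0]},
], gripper=60)

```text
t: 10.12
ee_pos: [0.5442, -0.2059, 0.2352]
tool_rot: [0.144, 3.137, -0.001]
wrist_force: [0.0, 0.4, 0.5]
width: 0.68
gripper_force: 0.0
```

Run:
```python
from m import *
s=env.sense();print(s['ee_pos'],s['tool_rot'],s['wrist_force']);print(mv([.5455,-.2056,.235],R.from_euler('z',np.pi-.092)*R.from_rotvec([np.pi,0,0])))
```

```text
[ 0.5442166  -0.20588447  0.23523517] [ 1.44453668e-01  3.13739998e+00 -5.06256394e-04] [0.00080111 0.39221092 0.4699357 ]
(array([-0.0017,  0.0005,  0.0003]), array([-0.0001,  0.0003, -0.    ]))
```

Now grasp the bar.

Request:
arm_command([
  {"offset": [0,0,0],"rot": [0,0,0]},
  {"offset": [0,0,0],"rot": [0,0,0]},
  {"offset": [0,0,0],"rot": [0,0,0]},
  {"offset": [0,0,0],"rot": [0,0,0]},
  {"offset": [0,0,0],"rot": [0,0,0]},
  {"offset": [0,0,0],"rot": [0,0,0]},
], gripper=16)

```text
t: 10.88
ee_pos: [0.5441, -0.2057, 0.2346]
tool_rot: [0.144, 3.138, -0.0]
wrist_force: [-0.7, 0.9, 2.2]
width: 0.269
gripper_force: 30.0
```

Request:
arm_command([
  {"offset": [0,0,-0.007],"rot": [0,0,0]},
  {"offset": [0,0,-0.02],"rot": [0,0,0]},
  {"offset": [0,0,-0.06],"rot": [0,0,0]},
  {"offset": [0,0,-0.11],"rot": [0,0,0]},
  {"offset": [0,0,-0.15],"rot": [0,0,0]},
  {"offset": [0,0,-0.16],"rot": [0,0,0]},
  {"offset": [0,0,-0.16],"rot": [0,0,0]},
])

```text
t: 11.75
ee_pos: [0.5435, -0.2056, 0.354]
tool_rot: [-0.144, -3.137, -0.0]
wrist_force: [-0.5, 0.4, -9.4]
width: 0.269
gripper_force: 30.0
```

Run:
```python
from m import *
s=env.sense();print(s['ee_pos'],s['tool_rot'],s['wrist_force'],s['moment'],s['joint_pos'])
cap('wrist','w4.png')
```

```text
[ 0.54353948 -0.20557407  0.35402161] [-1.44491009e-01 -3.13742013e+00 -4.27557458e-04] [-0.4736085   0.38977751 -9.39016835] [ 0.04271752 -0.2241486   0.04010246] [-3.82059546e-01  4.22636366e-01  1.76663995e+00 -2.73281198e-05
  9.53205802e-01 -1.86079691e+00]
```

View pics/w4.png

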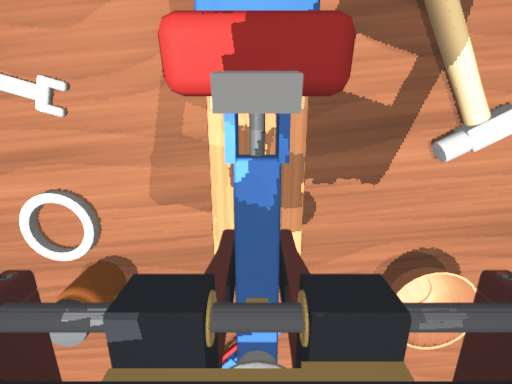

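The arm is lifted clear, level and centred between the fingers, with the handle up. Next I'll carry it to a look-point beside the mount.

Run:
```python
from m import *
rot=R.from_euler('z',np.pi+.056)*R.from_rotvec([np.pi,0,0])
print(mv([.5663,.1797,.354],rot))
```

```text
(array([ 0.0168,  0.5142, -0.0006]), array([ 0.0003, -0.0007, -0.0471]))
```

Request:
arm_command([
  {"offset": [0.0003,0.01,0],"rot": [0,0,-0.001]},
  {"offset": [0.001,0.03,0],"rot": [0,0,-0.003]},
  {"offset": [0.002,0.06,0],"rot": [0,0,-0.006]},
  {"offset": [0.0035,0.105,0],"rot": [0,0,-0.01]},
  {"offset": [0.005,0.155,0],"rot": [0,0,-0.014]},
  {"offset": [0.007,0.205,0],"rot": [0,0,-0.019]},
  {"offset": [0.0085,0.255,0],"rot": [0,0,-0.023]},
  {"offset": [0.01,0.305,0],"rot": [0,0,-0.028]},
  {"offset": [0.0115,0.355,0],"rot": [0,0,-0.033]},
  {"offset": [0.013,0.405,0],"rot": [0,0,-0.037]},
  {"offset": [0.0145,0.45,0],"rot": [0,0,-0.041]},
  {"offset": [0.0158,0.485,0],"rot": [0,0,-0.044]},
  {"offset": [0.0165,0.505,0],"rot": [0,0,-0.046]},
  {"offset": [0.0168,0.514,0],"rot": [0,0,-0.047]},
  {"offset": [0.0168,0.514,0],"rot": [0,0,-0.047]},
  {"offset": [0.0168,0.514,0],"rot": [0,0,-0.047]},
])

```text
t: 13.8
ee_pos: [0.5669, 0.1785, 0.3543]
tool_rot: [0.086, -3.14, 0.001]
wrist_force: [-0.6, -0.3, -10.0]
width: 0.273
gripper_force: 30.0
```

Run:
```python
from m import *
s=env.sense();print(s['t'],s['ee_pos'],s['tool_rot'],s['wrist_force'],s['joint_pos'][5])
c=cap('wrist','w5.png');print(proj(c,[.4479,.263,.091]),proj(c,[.622,.273,.085]))
```

```text
13.8 [0.56685359 0.17854328 0.35433618] [ 8.61254465e-02 -3.14004671e+00  5.18178638e-04] [-0.61981055 -0.31205327 -9.9960766 ] -1.34032255548604
[374.01087183  65.3593479 ] [350.28577804 260.64075069]
```

View pics/w5.png

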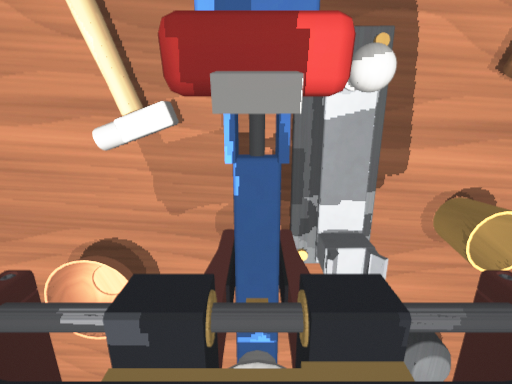

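The ball is visible at about (372,67) and the fork at about (350,262), both within 2 px of prediction.

Run:
```python
from m import *
c=cap('wrist');S=cap('scene');D=cap('side');f=c['frame'].astype(int)
g=cv2.medianBlur(c['frame'][20:115,330:420],3)
h=cv2.HoughCircles(cv2.resize(cv2.cvtColor(g,cv2.COLOR_BGR2GRAY),None,fx=4,fy=4,interpolation=cv2.INTER_CUBIC),cv2.HOUGH_GRADIENT,1,100,param1=80,param2=15,minRadius=75,maxRadius=110)
print(h);u,v,r=h[0,0]/4;u+=330-.4;v+=20-.4;print(u,v,r)
for z in(.08,.085,.09,.095):
    P=onz(c,u,v,z);q=proj(c,P+[0,.018,0])-proj(c,P-[0,.018,0]);print(z,P,np.hypot(*q)/2)
print(tri(c,(u,v),S,(363.9,157.9)),tri(c,(u,v),D,(231.5,258.3)))
# bolt top right, plate right edge yaw
for a in((383,40),(303,256)):print('bolt',onz(c,*a,.012))
```

```text
[[[159.5 178.5 103.8]]]
369.475 64.225 25.95
0.08 [0.44560526 0.26323723 0.08      ] 21.96419749560853
0.085 [0.44641022 0.26146688 0.085     ] 22.40630320816942
0.09 [0.44721517 0.25969652 0.09      ] 22.866572378785776
0.095 [0.44802013 0.25792616 0.095     ] 23.346147825733357
(array([0.44675415, 0.26145581, 0.08912538]), np.float64(0.002776190448334175)) (array([0.44817915, 0.2609026 , 0.088825  ]), np.float64(0.002790150099705286))
bolt [0.41171966 0.29710162 0.012     ]
bolt [0.65879384 0.24162606 0.012     ]
```

Run:
```python
from m import *
c=cap('wrist');S=cap('scene');D=cap('side');f=c['frame'].astype(int)
sat=f.max(2)-f.min(2);m=((f.min(2)>115)&(sat<40));m[:38]=0;m[100:]=0;m[:,:345]=0;m[:,405:]=0
for r in range(42,96,3):
    w=np.where(m[r])[0];print(r,w.min() if len(w) else None,w.max() if len(w) else None,len(w))
pts=[]
for r in range(44,84):
    w=np.where(m[r])[0]
    if len(w): pts.append((w.max()+.5,r))
for k in range(360,390):
    w=np.where(m[:,k])[0]
    if len(w): pts.append((k,w.min()-.5))
p=np.array(pts,float);A=np.c_[2*p,np.ones(len(p))];s=np.linalg.lstsq(A,(p**2).sum(1),rcond=None)[0]
u,v=s[:2];print('fit',u,v,np.sqrt(s[2]+u*u+v*v))
print(tri(c,(u,v),S,(363.9,157.9)),tri(c,(u,v),D,(231.5,258.3)))
```

```text
42 372 375 2
45 364 385 22
48 360 390 31
51 357 392 36
54 355 394 40
57 354 395 42
60 352 395 44
63 352 395 44
66 351 395 45
69 351 395 45
72 351 394 44
75 350 393 44
78 350 391 42
81 348 389 42
84 346 386 41
87 345 382 38
90 345 378 34
93 345 378 34
fit 374.4581735789187 63.861305444519076 21.980160137528152
(array([0.44712298, 0.26294541, 0.09084609]), np.float64(0.0010508830195726558)) (array([0.44746231, 0.26347087, 0.09156854]), np.float64(0.000864965423579598))
```

Run:
```python
from m import *
rot=R.from_euler('z',np.pi+.056)*R.from_rotvec([np.pi,0,0])
print(mv([.5604,.2696,.354],rot))
```

```text
(array([0.002 , 0.1211, 0.0006]), array([ 0.    ,  0.    , -0.0003]))
```

Request:
arm_command([
  {"offset": [0.001,0.02,0],"rot": [0,0,0]},
  {"offset": [0.002,0.06,0],"rot": [0,0,0]},
  {"offset": [0.002,0.1,0],"rot": [0,0,0]},
  {"offset": [0.002,0.12,0],"rot": [0,0,0]},
  {"offset": [0.002,0.12,0],"rot": [0,0,0]},
  {"offset": [0.002,0.12,0],"rot": [0,0,0]},
  {"offset": [0.002,0.12,0.03],"rot": [0,0,0]},
  {"offset": [0.002,0.12,0.055],"rot": [0,0,0]},
  {"offset": [0.002,0.12,0.065],"rot": [0,0,0]},
  {"offset": [0.002,0.12,0.065],"rot": [0,0,0]},
  {"offset": [0.002,0.12,0.065],"rot": [0,0,0]},
])

```text
t: 15.52
ee_pos: [0.5608, 0.2691, 0.3063]
tool_rot: [-0.087, 3.139, 0.001]
wrist_force: [-0.4, 0.0, -9.4]
width: 0.269
gripper_force: 30.0
```

Run:
```python
from m import *
s=env.sense();print(s['t'],s['ee_pos'],s['tool_rot'],s['wrist_force'])
S=cap('scene');D=cap('side')
a=cv2.resize(S['frame'][130:240,330:410],None,fx=5,fy=5,interpolation=cv2.INTER_CUBIC)
b=cv2.resize(D['frame'][200:310,165:245],None,fx=5,fy=5,interpolation=cv2.INTER_CUBIC)
cv2.imwrite('pics/c6.png',np.hstack([a[:,:395],b[:,:400]]))
rot=R.from_euler('z',np.pi+.056)*R.from_rotvec([np.pi,0,0])
print(mv([.5604,.2696,.3052],rot))
```

```text
15.525 [0.56078529 0.26910659 0.30628348] [-8.71851902e-02  3.13935511e+00  6.45777148e-04] [-4.21315440e-01  8.85288071e-03 -9.42946561e+00]
(array([0.0004, 0.0006, 0.0017]), array([ 0.0002,  0.0004, -0.0001]))
```

View pics/c6.png

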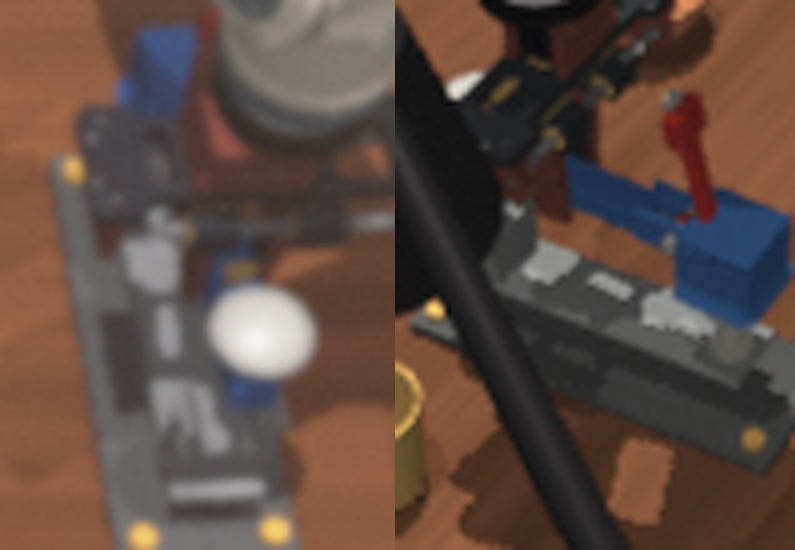

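The side view shows the nose directly over the ball, with the stem visible below at (735,345) and the handle up. I'll lower slowly and watch the force.

Request:
arm_command([
  {"offset": [0,0.0006,0.006],"rot": [0,0,0]},
  {"offset": [0,0.0006,0.012],"rot": [0,0,0]},
  {"offset": [0,0.0006,0.018],"rot": [0,0,0]},
  {"offset": [0,0.0006,0.024],"rot": [0,0,0]},
  {"offset": [0,0.0006,0.024],"rot": [0,0,0]},
])

```text
t: 16.25
ee_pos: [0.5607, 0.2694, 0.2875]
tool_rot: [-0.088, 3.14, -0.0]
wrist_force: [1.3, -0.5, -9.1]
width: 0.275
gripper_force: 30.0
```

Request:
arm_command([
  {"offset": [0,0,0.004],"rot": [0,0,0]},
  {"offset": [0,0,0.008],"rot": [0,0,0]},
  {"offset": [0,0,0.012],"rot": [0,0,0]},
  {"offset": [0,0,0.012],"rot": [0,0,0]},
])

```text
t: 16.75
ee_pos: [0.5616, 0.2697, 0.2794]
tool_rot: [-0.088, 3.137, 0.001]
wrist_force: [5.6, -1.4, -4.9]
width: 0.272
gripper_force: 30.0
```

Request:
arm_command([
  {"offset": [-0.003,0,0],"rot": [0,0,0]},
  {"offset": [-0.004,-0.0005,0],"rot": [0,0,0]},
  {"offset": [-0.004,-0.0005,0],"rot": [0,0,0]},
])

```text
t: 17.12
ee_pos: [0.5634, 0.2694, 0.2785]
tool_rot: [-0.087, 3.14, 0.0]
wrist_force: [4.2, 0.1, -6.9]
width: 0.271
gripper_force: 30.0
```

Request:
arm_command([
  {"offset": [-0.003,0,0],"rot": [0,0,0]},
  {"offset": [-0.004,0,0],"rot": [0,0,0]},
  {"offset": [-0.004,0,0],"rot": [0,0,0]},
])

```text
t: 17.5
ee_pos: [0.5661, 0.2694, 0.2783]
tool_rot: [0.087, -3.139, 0.0]
wrist_force: [-0.4, -0.0, -9.1]
width: 0.271
gripper_force: 30.0
```

Request:
arm_command([
  {"offset": [0,0,0.003],"rot": [0,0,0]},
  {"offset": [0,0,0.006],"rot": [0,0,0]},
  {"offset": [0,0,0.008],"rot": [0,0,0]},
  {"offset": [0,0,0.008],"rot": [0,0,0]},
])

```text
t: 18.0
ee_pos: [0.5664, 0.2695, 0.2725]
tool_rot: [0.087, -3.14, 0.0]
wrist_force: [-0.1, -0.5, -9.0]
width: 0.271
gripper_force: 30.0
```

Request:
arm_command([
  {"offset": [0,0,0.003],"rot": [0,0,0]},
  {"offset": [0,0,0.006],"rot": [0,0,0]},
  {"offset": [0,0,0.008],"rot": [0,0,0]},
  {"offset": [0,0,0.008],"rot": [0,0,0]},
])

```text
t: 18.5
ee_pos: [0.5664, 0.2694, 0.2665]
tool_rot: [0.088, -3.14, 0.0]
wrist_force: [0.2, 0.3, -9.0]
width: 0.273
gripper_force: 30.0
```

Request:
arm_command([
  {"offset": [0,0,0.002],"rot": [0,0,0]},
  {"offset": [0,0,0.004],"rot": [0,0,0]},
  {"offset": [0,0,0.004],"rot": [0,0,0]},
])

```text
t: 18.88
ee_pos: [0.5664, 0.2695, 0.2636]
tool_rot: [-0.087, 3.14, 0.0]
wrist_force: [0.6, -0.3, -9.3]
width: 0.27
gripper_force: 30.0
```

Request:
arm_command([
  {"offset": [0,0,0.002],"rot": [0,0,0]},
  {"offset": [0,0,0.004],"rot": [0,0,0]},
  {"offset": [0,0,0.004],"rot": [0,0,0]},
])

```text
t: 19.25
ee_pos: [0.5666, 0.2695, 0.2609]
tool_rot: [-0.087, 3.14, 0.0]
wrist_force: [1.3, -0.5, -5.3]
width: 0.27
gripper_force: 30.0
```

Request:
arm_command([
  {"offset": [0,0,0.002],"rot": [0,0,0]},
  {"offset": [0,0,0.004],"rot": [0,0,0]},
  {"offset": [0,0,0.004],"rot": [0,0,0]},
])

```text
t: 19.62
ee_pos: [0.5668, 0.2696, 0.2599]
tool_rot: [-0.087, 3.139, 0.001]
wrist_force: [-4.0, -2.6, 10.1]
width: 0.271
gripper_force: 30.0
```

Run:
```python
from m import *
s=env.sense();print(s['t'],s['ee_pos'],s['tool_rot'],s['wrist_force'],s['moment'])
```

```text
19.625 [0.56680509 0.26964575 0.25990845] [-8.72731760e-02  3.13862640e+00  1.13044571e-03] [-3.99936349 -2.61557753 10.10795738] [-0.42144516  0.54566117  0.00089607]
```

Request:
arm_command([
  {"offset": [0,0,-0.002],"rot": [0,0,0]},
  {"offset": [0,0,-0.002],"rot": [0,0,0]},
])

```text
t: 19.88
ee_pos: [0.5668, 0.2697, 0.2601]
tool_rot: [-0.087, 3.139, 0.001]
wrist_force: [-0.7, -0.2, 4.5]
width: 0.275
gripper_force: 30.0
```

Request:
arm_command([
  {"offset": [0,0,0],"rot": [0,0,0]},
  {"offset": [0,0,0],"rot": [0,0,0]},
  {"offset": [0,0,0],"rot": [0,0,0]},
  {"offset": [0,0,0],"rot": [0,0,0]},
  {"offset": [0,0,0],"rot": [0,0,0]},
], gripper=55)

```text
t: 20.5
ee_pos: [0.5664, 0.2695, 0.2591]
tool_rot: [0.088, -3.14, 0.0]
wrist_force: [-0.9, 0.8, -0.3]
width: 0.627
gripper_force: 0.0
```

Request:
arm_command([
  {"offset": [0,0,-0.03],"rot": [0,0,0]},
  {"offset": [0,0,-0.08],"rot": [0,0,0]},
  {"offset": [0,0,-0.14],"rot": [0,0,0]},
  {"offset": [0,0,-0.187],"rot": [0,0,0]},
  {"offset": [0,0,-0.187],"rot": [0,0,0]},
  {"offset": [0,0,-0.187],"rot": [0,0,0]},
])

```text
t: 21.25
ee_pos: [0.566, 0.2693, 0.3986]
tool_rot: [0.087, -3.139, 0.001]
wrist_force: [0.5, -0.9, 0.3]
width: 0.619
gripper_force: 0.0
```

Run:
```python
from m import *
s=env.sense();print(s['t'],s['ee_pos'],s['tool_rot'],s['wrist_force'])
c=cap('wrist','w7.png')
n=np.array([.4525,.263,.092]);d=np.array([np.cos(.056),np.sin(.056),0])
for th in(1.0,1.1,1.2,1.3,1.35):
    a=th+.22;print(th,proj(c,n+d*(.033+.0871*np.cos(a))+[0,0,.008+.0871*np.sin(a)]))
print(proj(c,n+d*.1375+[0,0,.031]),proj(c,n+[0,0,.026]))
```

```text
21.25 [0.56597938 0.26929776 0.39855538] [ 8.74304759e-02 -3.13926326e+00  6.90082377e-04] [ 0.53959507 -0.85618171  0.25275445]
1.0 [257.61606678 155.87625015]
1.1 [257.64499301 144.09620799]
1.2 [257.67196086 131.266647  ]
1.3 [257.69622349 117.60836823]
1.35 [257.7071126  110.55243886]
[257.32791306 223.86548545] [257.50328033  69.26559406]
```

View pics/w7.png

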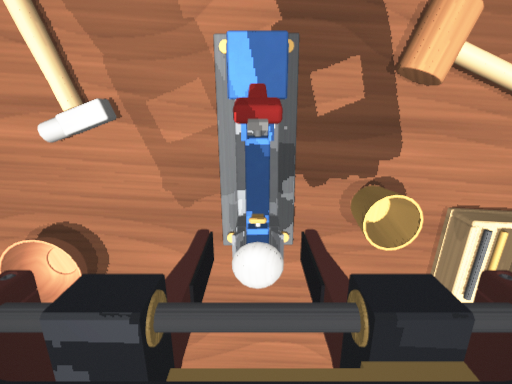

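Seated: nose over the ball, tail in the fork, and the handle at (257,112), about 1.33 rad. I'll pinch the handle grip and bring it down along its arc.

Request:
arm_command([
  {"offset": [0.05,0,-0.01],"rot": [0,0,0]},
  {"offset": [0.1,0,-0.01],"rot": [0,0,0]},
  {"offset": [0.107,0,-0.01],"rot": [0,0,0]},
  {"offset": [0.107,0,0],"rot": [0,0,0]},
  {"offset": [0.107,0,0.035],"rot": [0,0,0]},
  {"offset": [0.107,0,0.056],"rot": [0,0,0]},
  {"offset": [0.107,0,0.056],"rot": [0,0,0]},
  {"offset": [0.107,0,0.056],"rot": [0,0,0]},
])

```text
t: 22.3
ee_pos: [0.4868, 0.2651, 0.3577]
tool_rot: [-0.087, 3.14, 0.0]
wrist_force: [-0.1, 0.2, 0.3]
width: 0.625
gripper_force: 0.0
```

Request:
arm_command([
  {"offset": [0,0,0],"rot": [0,0,0]},
  {"offset": [0,0,0],"rot": [0,0,0]},
  {"offset": [0,0,0],"rot": [0,0,0]},
  {"offset": [0,0,0],"rot": [0,0,0]},
  {"offset": [0,0,0],"rot": [0,0,0]},
], gripper=22)

```text
t: 22.92
ee_pos: [0.4863, 0.2651, 0.3578]
tool_rot: [-0.088, 3.14, 0.0]
wrist_force: [-1.3, -0.4, 3.3]
width: 0.341
gripper_force: 30.0
```

Request:
arm_command([
  {"offset": [-0.0058,0,0.0005],"rot": [0,0,0]},
  {"offset": [-0.0116,0,0.0012],"rot": [0,0,0]},
  {"offset": [-0.0172,0,0.0022],"rot": [0,0,0]},
  {"offset": [-0.0229,0,0.0035],"rot": [0,0,0]},
  {"offset": [-0.034,0,0.0069],"rot": [0,0,0]},
  {"offset": [-0.0447,0,0.0115],"rot": [0,0,0]},
  {"offset": [-0.0447,0,0.0115],"rot": [0,0,0]},
])

```text
t: 23.8
ee_pos: [0.5202, 0.2669, 0.3486]
tool_rot: [0.087, -3.14, 0.0]
wrist_force: [-0.6, 0.8, 2.3]
width: 0.34
gripper_force: 30.0
```

Request:
arm_command([
  {"offset": [-0.0102,0,0.0056],"rot": [0,0,0]},
  {"offset": [-0.0198,0,0.0121],"rot": [0,0,0]},
  {"offset": [-0.0286,0,0.0196],"rot": [0,0,0]},
  {"offset": [-0.0368,0,0.028],"rot": [0,0,0]},
  {"offset": [-0.0368,0,0.028],"rot": [0,0,0]},
])

```text
t: 24.42
ee_pos: [0.5489, 0.2685, 0.3285]
tool_rot: [-0.087, 3.136, 0.002]
wrist_force: [4.7, -0.2, 4.4]
width: 0.338
gripper_force: 30.0
```

Request:
arm_command([
  {"offset": [-0.005,0,0.005],"rot": [0,0,0]},
  {"offset": [-0.009,0,0.0095],"rot": [0,0,0]},
  {"offset": [-0.0125,0,0.014],"rot": [0,0,0]},
  {"offset": [-0.0155,0,0.0188],"rot": [0,0,0]},
  {"offset": [-0.0155,0,0.0188],"rot": [0,0,0]},
])

```text
t: 25.05
ee_pos: [0.5606, 0.2692, 0.3149]
tool_rot: [-0.087, 3.135, 0.002]
wrist_force: [5.5, -0.9, 5.8]
width: 0.332
gripper_force: 30.0
```

Request:
arm_command([
  {"offset": [0,0,0],"rot": [0,0,0]},
  {"offset": [0,0,0],"rot": [0,0,0]},
  {"offset": [0,0,0],"rot": [0,0,0]},
  {"offset": [0,0,-0.04],"rot": [0,0,0]},
  {"offset": [0,0,-0.1],"rot": [0,0,0]},
  {"offset": [0,0,-0.14],"rot": [0,0,0]},
  {"offset": [0,0,-0.14],"rot": [0,0,0]},
  {"offset": [0,0,-0.14],"rot": [0,0,0]},
], gripper=55)

```text
t: 26.05
ee_pos: [0.5584, 0.2689, 0.4175]
tool_rot: [0.087, -3.139, 0.001]
wrist_force: [-0.4, -0.2, -0.4]
width: 0.628
gripper_force: 0.0
```

Run:
```python
from m import *
s=env.sense();print(s['t'],s['ee_pos'],s['tool_rot'],s['wrist_force'])
c=cap('wrist','w8.png')
n=np.array([.450,.263,.098]);d=np.array([np.cos(.056),np.sin(.056),0])
for th in(.2,.3,.4,.5):
    a=th+.22;q=n+d*(.033+.0871*np.cos(a))+[0,0,.008+.0871*np.sin(a)];print(th,q,proj(c,q))
print('latch',proj(c,n+d*.1375+[0,0,.028]),proj(c,n+[0,0,.026]))
```

```text
26.05 [0.55842018 0.26889667 0.41746242] [ 8.74546889e-02 -3.13873953e+00  1.07839742e-03] [-0.38328548 -0.15684967 -0.41520075]
0.2 [0.56235365 0.26929839 0.14151594] [257.52941227 204.29948829]
0.3 [0.55841683 0.2690777  0.14927826] [257.55600058 202.87998265]
0.4 [0.55372596 0.26881473 0.15660816] [257.58440696 200.40199157]
0.5 [0.5483279  0.26851213 0.1634324 ] [257.61443859 196.7897172 ]
latch [257.45795557 222.69988408] [257.66348505  77.72243317]
```

View pics/w8.png

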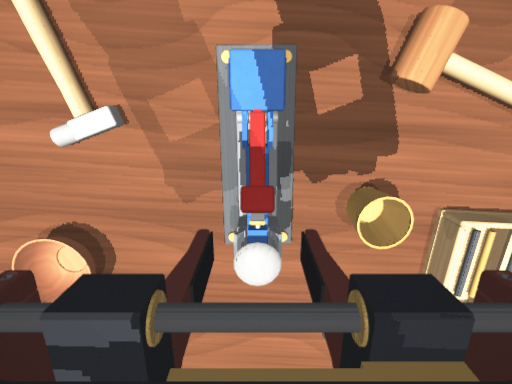

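Request:
arm_command([
  {"offset": [0,0,0],"rot": [0,0,0]},
  {"offset": [0,0,0],"rot": [0,0,0]},
  {"offset": [0,0,0.04],"rot": [0,0,0]},
  {"offset": [0,0,0.075],"rot": [0,0,0]},
  {"offset": [0,0,0.093],"rot": [0,0,0]},
  {"offset": [0,0,0.093],"rot": [0,0,0]},
], gripper=0)

```text
t: 26.85
ee_pos: [0.5589, 0.269, 0.3483]
tool_rot: [0.087, -3.139, 0.001]
wrist_force: [0.8, 1.0, 0.5]
width: 0.011
gripper_force: 0.0
```

Request:
arm_command([
  {"offset": [0,0,0.003],"rot": [0,0,0]},
  {"offset": [0,0,0.006],"rot": [0,0,0]},
  {"offset": [0,0,0.009],"rot": [0,0,0]},
  {"offset": [0,0,0.012],"rot": [0,0,0]},
  {"offset": [0,0,0.012],"rot": [0,0,0]},
])

```text
t: 27.48
ee_pos: [0.5595, 0.2692, 0.3406]
tool_rot: [-0.087, 3.138, 0.001]
wrist_force: [4.2, -0.6, 4.8]
width: 0.007
gripper_force: 2.6
```

Request:
arm_command([
  {"offset": [0,0,0.003],"rot": [0,0,0]},
  {"offset": [-0.001,0,0.006],"rot": [0,0,0]},
  {"offset": [-0.001,0,0.009],"rot": [0,0,0]},
  {"offset": [-0.002,0,0.012],"rot": [0,0,0]},
  {"offset": [-0.002,0,0.015],"rot": [0,0,0]},
  {"offset": [-0.002,0,0.018],"rot": [0,0,0]},
  {"offset": [-0.002,0,0.018],"rot": [0,0,0]},
])

```text
t: 28.35
ee_pos: [0.56, 0.269, 0.3258]
tool_rot: [0.087, -3.139, 0.001]
wrist_force: [0.6, -0.6, 0.6]
width: 0.008
gripper_force: 0.4
```

Request:
arm_command([
  {"offset": [0,0,0.003],"rot": [0,0,0]},
  {"offset": [0,0,0.006],"rot": [0,0,0]},
  {"offset": [0,0,0.009],"rot": [0,0,0]},
  {"offset": [0,0,0.009],"rot": [0,0,0]},
])

```text
t: 28.85
ee_pos: [0.5603, 0.2691, 0.3194]
tool_rot: [0.087, -3.14, 0.0]
wrist_force: [1.2, 0.1, 1.4]
width: 0.01
gripper_force: 0.7
```

Request:
arm_command([
  {"offset": [0,0,0.002],"rot": [0,0,0]},
  {"offset": [0,0,0.004],"rot": [0,0,0]},
  {"offset": [0,0,0.006],"rot": [0,0,0]},
  {"offset": [0,0,0.006],"rot": [0,0,0]},
])

```text
t: 29.35
ee_pos: [0.5606, 0.2692, 0.3154]
tool_rot: [-0.087, 3.14, 0.0]
wrist_force: [3.0, 0.2, 3.9]
width: 0.006
gripper_force: 1.8
```

Request:
arm_command([
  {"offset": [0,0,0.002],"rot": [0,0,0]},
  {"offset": [0,0,0.004],"rot": [0,0,0]},
  {"offset": [0,0,0.004],"rot": [0,0,0]},
])

```text
t: 29.72
ee_pos: [0.5603, 0.2692, 0.3128]
tool_rot: [0.087, -3.14, -0.0]
wrist_force: [-1.3, 0.1, 9.6]
width: 0.005
gripper_force: 4.4
```

Request:
arm_command([
  {"offset": [0,0,0.002],"rot": [0,0,0]},
  {"offset": [0,0,0.004],"rot": [0,0,0]},
  {"offset": [0,0,0.004],"rot": [0,0,0]},
])

```text
t: 30.1
ee_pos: [0.5609, 0.2692, 0.3099]
tool_rot: [-0.087, 3.138, 0.001]
wrist_force: [2.4, -0.3, 4.8]
width: 0.006
gripper_force: 3.2
```

Request:
arm_command([
  {"offset": [0,0,0.002],"rot": [0,0,0]},
  {"offset": [0,0,0.003],"rot": [0,0,0]},
  {"offset": [0,0,0.003],"rot": [0,0,0]},
])

```text
t: 30.48
ee_pos: [0.5602, 0.2691, 0.3067]
tool_rot: [0.087, -3.14, 0.0]
wrist_force: [1.9, 0.1, 2.4]
width: 0.007
gripper_force: 1.1
```

Request:
arm_command([
  {"offset": [0,0,0.002],"rot": [0,0,0]},
  {"offset": [0,0,0.003],"rot": [0,0,0]},
  {"offset": [0,0,0.003],"rot": [0,0,0]},
])

```text
t: 30.85
ee_pos: [0.5601, 0.2692, 0.3054]
tool_rot: [0.087, -3.14, 0.0]
wrist_force: [-1.8, -0.5, 10.2]
width: 0.004
gripper_force: 5.3
```

Request:
arm_command([
  {"offset": [0,0,0.0015],"rot": [0,0,0]},
  {"offset": [0,0,0.0015],"rot": [0,0,0]},
  {"offset": [0,0,0.0015],"rot": [0,0,0]},
])

```text
t: 31.22
ee_pos: [0.56, 0.2692, 0.305]
tool_rot: [0.087, -3.14, 0.0]
wrist_force: [-4.6, -0.9, 15.6]
width: 0.008
gripper_force: 8.0
```

Request:
arm_command([
  {"offset": [0,0,0.001],"rot": [0,0,0]},
  {"offset": [0,0,0.0015],"rot": [0,0,0]},
  {"offset": [0,0,0.0015],"rot": [0,0,0]},
])

```text
t: 31.6
ee_pos: [0.56, 0.2692, 0.3047]
tool_rot: [0.087, -3.14, -0.0]
wrist_force: [-6.4, -2.6, 22.8]
width: 0.002
gripper_force: 11.6
```

Request:
arm_command([
  {"offset": [0,0,0.0008],"rot": [0,0,0]},
  {"offset": [0,0,0.001],"rot": [0,0,0]},
  {"offset": [0,0,0.001],"rot": [0,0,0]},
])

```text
t: 31.98
ee_pos: [0.56, 0.2692, 0.3046]
tool_rot: [0.088, -3.14, -0.0]
wrist_force: [-8.3, -4.3, 27.6]
width: 0.008
gripper_force: 13.9
```

Request:
arm_command([
  {"offset": [0,0,-0.005],"rot": [0,0,0]},
  {"offset": [0,0,-0.03],"rot": [0,0,0]},
  {"offset": [0,0,-0.08],"rot": [0,0,0]},
  {"offset": [0,0,-0.12],"rot": [0,0,0]},
  {"offset": [0,0,-0.15],"rot": [0,0,0]},
  {"offset": [0,0,-0.15],"rot": [0,0,0]},
  {"offset": [0,0,-0.15],"rot": [0,0,0]},
])

```text
t: 32.85
ee_pos: [0.5599, 0.269, 0.4133]
tool_rot: [0.087, -3.139, 0.001]
wrist_force: [0.1, -1.1, -0.3]
width: 0.004
gripper_force: 0.0
```

Run:
```python
from m import *
s=env.sense();print(s['t'],s['ee_pos'],s['wrist_force'])
c=cap('wrist')
a=cv2.resize(c['frame'][20:320,180:340],None,fx=2,fy=2,interpolation=cv2.INTER_CUBIC)
D=cap('side');b=cv2.resize(D['frame'][205:305,165:255],None,fx=5,fy=5,interpolation=cv2.INTER_CUBIC)
b=cv2.copyMakeBorder(b,0,100,0,0,cv2.BORDER_CONSTANT);cv2.imwrite('pics/c9.png',np.hstack([a,b]))
f=c['frame'].astype(int);r=(f[...,2]>70)&(f[...,1]<45)&(f[...,0]<45);r[:, :230]=0;r[:,290:]=0;r[270:]=0;print(blobs(r,100))
n=np.array([.449,.263,.091]);d=np.array([np.cos(.056),np.sin(.056),0]);y=np.array([-d[1],d[0],0])
for th in(0,.05,.1,.2):
    w=th+.22;q=n+d*(.033+.0871*np.cos(w))+[0,0,.014+.0871*np.sin(w)];p=[proj(c,q+t*.012*d+k*.015*y).round(1) for t,k in((-1,-1),(1,1))];print(th,p)
print('latch',proj(c,n+d*.1375+[0,0,.031]),'nose c',proj(c,n+[0,0,.026]))
```

```text
32.85 [0.55993768 0.26895794 0.41328477] [ 0.07198637 -1.08824143 -0.27427711]
[(np.int32(557), [258.1, 189.5], [244, 150, 28, 58])]
0 [array([242.3, 191.2]), array([272.5, 214.3])]
0.05 [array([242. , 191.4]), array([272.7, 214.7])]
0.1 [array([241.8, 191.3]), array([272.9, 215. ])]
0.2 [array([241.3, 190.4]), array([273.5, 214.9])]
latch [257.51512382 220.46406645] nose c [257.71044156  75.01825056]
```

View pics/c9.png

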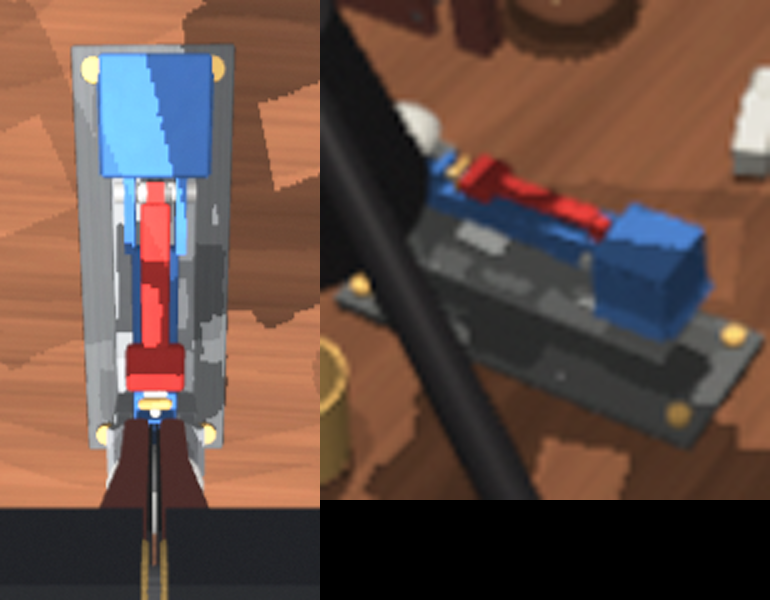

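The handle lies flat (grip rows 192–215, as predicted for 0 rad), its tab is at the brass latch and the nose is low on the ball. The force peaked and fell off as it snapped, then rose against a hard stop. Handing in.

```bash
python3 -c "
from plant import env
print(env.finish_job())"
```

```text
the job is handed in; nothing more can be done
None
```

The blue stake arm is on the mount with its nose over the ball and tail in the fork, and the handle is pressed down to its stop and, by force and camera, latched. I moved nothing else on the bench and handed the job in at about 33 s; the hand-in returned no verdict.

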